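Change the wire spools on three bench pay-offs

ROBOT

A 6-joint arm with a two-finger parallel gripper is mounted at the origin on the work surface. World frame = base frame: x ahead of the robot, y to its left, z up, the work surface at z = 0. Lengths are in m, angles in rad, forces in N, time in s.
With the tool pointing down it reaches from about 0.4 to 0.825 m from the base axis. Payload 7 kg.
Tool frame: the origin (TCP) lies at the very end of the fingers, on their centre line; the grasp point (between the pads) lies behind it (robot.grasp_offset is the y of the grasp point in the tool frame, in m); y points along the fingers, x is the direction in which the jaws open and shut, and the axes are right-handed (so a half turn about y gives the same grasp; the last joint's range is limited). The gripper opens to 88 mm and grips with 3 to 60 N. Pads are 19 mm wide; open, the fingers measure 130 mm over their backs; the gripper's body (78 mm by 193 mm) begins 47 mm behind the grasp point.
Start: joints at [1.433, 0.359, 0.012, 0, -1.224, -0.288], TCP at [0.279, 0.615, 0.227] pointing down, gripper open.
Joint ranges: [-3.07, 3.07], [-1.43, 2.12], [-1.02, 1.25], [-3.03, 1.67], [-3.05, -0], [-3.03, 3.03]. Speed limits (rad/s): [2.39, 2.39, 3.01, 3.14, 3.14, 3.14].

INTERFACE

Orientations are given as a unit quaternion [w, x, y, z].
In Python, from cell import readout, cams, robot gives the robot as it stands.
- The arm moves only by the shell command python3 -m jog 'ROWS' [FORCE]. ROWS is a JSON object of lists of equal length, an entry for each row: "slide": the shift along the tool's x, y, z as a fraction of full scale, a list of three; "twist": the turn, a rotation vector about the tool's x, y, z as a fraction of full scale, a list of three; "fingers": the opening, from -1 (shut) to 1 (fully open). A call has 1 to 12 rows; each row shifts and turns the pose as measured when the row begins, along the tool's axes as they then stand; what a row does not reach is not made up. Full scale, the value 1, is 25 mm for a shift and 4 degrees for a turn. A row lasts 1/12 s, in which the tool goes at most 41.7 mm and 7.16 degrees, less where a joint would pass 70% of its speed; a pose out of reach is approached as far as the arm can. A call with a number of a shift or a turn outside -1 to 1 is refused whole. A call with a gripper value outside its range is refused whole. The fingers move at their own pace and stop on an object; FORCE is the grip in N (left out, the last holds). Time passes only in rows, so rows that do not move let the fingers close. It gives the time, the measured TCP pose, the force and the opening at its end, in the units of the state.
- readout.get_state(): the state, without advancing time (a new reading comes with each control period).
- cams.read_camera(name): name is "scene" or "side" or "wrist"; returns the picture (384x512x3 uint8, blue, green, red); there is no depth.
- cams.camera_params(name): a dict with "intrinsics" (3x3 intrinsics, pixels), "R" (3x3) and "t" (3): a world point X has camera coordinates R X + t. Camera axes: x right, y down, z forward; pixel columns grow to the right and rows downward; lengths in m; the calibration is good to about 2 mm. A picture is of the moment at which its call begins: read the wrist's pose just before it. camera_params takes no time and is no camera call; for the wrist camera it gives the pose at the moment of the call.
- robot.close_job(): hands the job in, once; it reports no verdict.
Trained networks look in the newest picture that a camera, given by its name, has taken for a name from the list of things; names that differ only in an ending like _2 or _b are one class to them, and where a whole thing is asked for, a point or a joint stands for the part that bears it (a point fixed in the world has none). Each returns a list of dicts, best first, with "confidence" (0 to 1); they miss things now and then, are a little off and sometimes report something else, mostly with a low value. They report only what shows in the picture. A call takes as long as a camera call. They do not tell look-alikes from the thing itself.
- cams.masks_of(camera, label): "pixels" (384x512 bool, what is visible of it) and "bbox" ([left, top, right, bottom] in pixels, round what is visible of it).
The state is a dict: "time_s": time; "qpos": joint angles; "joint_vel": joint speeds; "joint_efforts": joint torques, N m; "tcp_pos": TCP position; "tool_rot": TCP orientation; "contact_force": force on the tool from outside, world axes, zero at the start; "wrist_torque": the same for the moment, N m; "grip_width": opening from 0.0 (shut) to 1.0 (fully open).
Only numpy, scipy, OpenCV 4.12 (cv2) and the standard library are available. Lean on these libraries where they do the work, as an engineer would, in place of code of your own. Each camera call takes 0.05 s, during which the arm holds its last target.

TASK

Get the three wire pay-offs ready for the next harness: take the empty white spool off its pay-off and put it in the grey empties tray, then unstack the full spools and put each one on the pay-off whose platter has its colour, over the spindle and flat on the platter. Set the full spools down rather than letting them drop, keep them upright so that no turns slip off, and leave the pen stand and the cutters where they are.

Things in the scene. Friction and masses are not known exactly. Their poses are not given: they have to be found in the camera images.
- spool_blue_center (a point): Full spool of wire, blue plastic and blue wire: upright drum 68 mm across and 36 mm high (wound level with its flanges: grip it anywhere on its side), 24 mm bore. About 260 g. At the start it is at the bottom of the stack, standing on the bench. The point is its centre: on the axis, half-way up (18 mm above its underside); z is its axis, up.
- spool_yellow_center (a point): Full spool of wire, yellow plastic and yellow wire: upright drum 55 mm across and 36 mm high (wound level with its flanges: grip it anywhere on its side), 24 mm bore. About 150 g. At the start it is in the middle of the stack, on the blue one. The point is its centre: on the axis, half-way up (18 mm above its underside); z is its axis, up.
- spool_red_center (a point): Full spool of wire, red plastic and red wire: upright drum 42 mm across and 36 mm high (wound level with its flanges: grip it anywhere on its side), 24 mm bore. About 80 g. At the start it is at the top of the stack, on the yellow one. The point is its centre: on the axis, half-way up (18 mm above its underside); z is its axis, up.
- empty_spool_center (a point): Empty white spool: two flanges 55 mm across and 4 mm thick, a bare barrel 32 mm thick between them, 36 mm high, 24 mm bore; about 30 g. At the start it sits on one of the pay-offs, over its spindle. Grip it across the flanges (the top one is enough). The point is its centre: on the axis, 18 mm above its underside; z is its axis, up.
- payoff_blue_seat (a point): Pay-off, fixed: dark base disc 100 mm across, free-turning blue platter 86 mm across, its top 20 mm above the bench, and a fixed upright spindle 8 mm thick, round tip 40 mm above the platter, for a spool's bore (8 mm play all round). A low arm runs along x to a wire guide eye 98 mm from the axis, 49 mm high. The point is on the spindle's axis at the platter's top face; z up.
- payoff_yellow_seat (a point): Pay-off, fixed: dark base disc 100 mm across, free-turning yellow platter 86 mm across, its top 20 mm above the bench, and a fixed upright spindle 8 mm thick, round tip 40 mm above the platter, for a spool's bore (8 mm play all round). A low arm runs along x to a wire guide eye 98 mm from the axis, 49 mm high. The point is on the spindle's axis at the platter's top face; z up.
- payoff_red_seat (a point): Pay-off, fixed: dark base disc 100 mm across, free-turning red platter 86 mm across, its top 20 mm above the bench, and a fixed upright spindle 8 mm thick, round tip 40 mm above the platter, for a spool's bore (8 mm play all round). A low arm runs along x to a wire guide eye 98 mm from the axis, 49 mm high. The point is on the spindle's axis at the platter's top face; z up.
- empties_tray_in (a point): Empties tray, fixed, grey plastic, open on top: 160 x 160 mm outside, 45 mm high, walls and floor 4 mm. The point is the centre of its inner floor, 4 mm above the bench; x and y run along its sides, z up.
- pen_stand: Bystander, loose: black pen stand 70 x 50 mm with a grey marker pen standing in it, 139 mm high in all. Origin at the middle of its underside. To be left alone.
- cutters: Bystander, loose: side cutters with orange handles lying on the bench, about 145 mm long along their x (jaws towards +x, handles to -x), 52 mm across, 12 mm high. Origin at the pivot, on the bench. To be left alone.
There are look-alikes about, which are no part of the job. Of the things shaped like the part that bears empties_tray_in, the grey one is meant. Of the things shaped like the part that bears empty_spool_center, the white one is meant.

How it is judged:
At the end, for the whole second after the job is handed in: Each full spool is on its own colour's platter over the spindle (axes within 10 mm, centre 14 to 22 mm above the platter, tilt under 0.08 rad); the empty is in the tray (centre within 68 mm of its middle along each side, 10 to 40 mm above its floor); all released and at rest (horizontal distance between spool_blue_center and payoff_blue_seat below 0.01 m and z of spool_blue_center in the frame of payoff_blue_seat between 0.014 and 0.022 m and angle between each of spool_blue_center, spool_yellow_center, spool_red_center's own z axis and vertical below 0.08 rad and linear speed of each of spool_blue, spool_yellow, spool_red, empty_spool below 0.02 m/s and angular speed of each of spool_blue, spool_yellow, spool_red below 0.3 rad/s and horizontal distance between spool_yellow_center and payoff_yellow_seat below 0.01 m and z of spool_yellow_center in the frame of payoff_yellow_seat between 0.014 and 0.022 m and horizontal distance between spool_red_center and payoff_red_seat below 0.01 m and z of spool_red_center in the frame of payoff_red_seat between 0.014 and 0.022 m and x of empty_spool_center in the frame of empties_tray_in between -0.068 and 0.068 m and y of empty_spool_center in the frame of empties_tray_in between -0.068 and 0.068 m and z of empty_spool_center in the frame of empties_tray_in between 0.01 and 0.04 m); the robot touches nothing.
It fails at once if a full spool is tipped more than 35 degrees (angle between any of spool_blue_center, spool_yellow_center, spool_red_center's own z axis and vertical above 0.61 rad).
It fails at once if a full spool is let fall from more than about 2 cm (0.6 m/s out of the fingers) ((linear speed of spool_blue above 0.6 m/s and contact force between spool_blue and the fingers below 0.05 N) or (linear speed of spool_yellow above 0.6 m/s and contact force between spool_yellow and the fingers below 0.05 N) or (linear speed of spool_red above 0.6 m/s and contact force between spool_red and the fingers below 0.05 N)).
It fails at once if the pen stand is knocked or shifted by more than 25 mm (distance of pen_stand from where it was at the start of the episode above 0.025 m).
It fails at once if the cutters are knocked or shifted by more than 25 mm (distance of cutters from where it was at the start of the episode above 0.025 m).
It also fails if it takes over 101 s, if anything falls off the work surface, if the arm or the gripper's body presses on something with over 40 N, if the wrist force passes 120 N, or if a joint passes its speed limit or range.

## Working session

There is one attempt and no reset: what is moved stays moved. The work goes in short steps, Python scripts to look and compute and a shell command to move; the robot and the scene stay as the last step left them, time stands still between calls to the robot, and variables do not carry over. Pictures are saved under pics/ and viewed, and the job is handed in when it is done.

```bash
ls; mkdir -p pics; python3 - <<'E'
from cell import readout,cams,robot
import cv2
s=readout.get_state();print(s); print(robot.grasp_offset)
for n in ("scene","side","wrist"):
    cv2.imwrite(f"pics/a_{n}.png",cams.read_camera(n)); p=cams.camera_params(n); print(n,p)
E
```

```text
pics
{'time_s': 0.0, 'qpos': array([ 1.43307818e+00,  3.59361454e-01,  1.10824844e-02, -3.59986852e-04,
       -1.22411744e+00, -2.88092154e-01]), 'joint_vel': array([ 8.05958138e-05, -9.44444884e-04, -7.89165930e-05,  2.41969394e-03,
       -8.24175785e-04,  3.98706735e-04]), 'joint_efforts': array([-7.85475295e-04, -5.82718956e+01,  2.93055832e+01,  6.99716449e+00,
        6.88796034e-03, -1.61645589e-04]), 'tcp_pos': array([0.27863914, 0.61426982, 0.22564765]), 'tool_rot': array([-0.38256428,  0.38348344, -0.59403313,  0.59473496]), 'contact_force': array([-0.01753485, -0.21128804, -0.20806199]), 'wrist_torque': array([ 0.0390138 , -0.02813154, -0.0305953 ]), 'grip_width': 0.9993165211249727}
-0.0188
scene {'intrinsics': array([[408.54898674,   0.        , 258.1476383 ],
       [  0.        , 408.54898674, 196.78712633],
       [  0.        ,   0.        ,   1.        ]]), 'R': array([[-0.40975445,  0.91219151,  0.00281741],
       [ 0.60733142,  0.27511388, -0.74529249],
       [-0.68062459, -0.30367581, -0.6667317 ]]), 't': array([ 0.33664495, -0.29773272,  1.95618117])}
side {'intrinsics': array([[430.17455173,   0.        , 249.15641723],
       [  0.        , 430.17455173, 193.16040747],
       [  0.        ,   0.        ,   1.        ]]), 'R': array([[-0.93946299, -0.3425864 ,  0.00662113],
       [-0.25427116,  0.68406597, -0.68366653],
       [ 0.22968557, -0.64396297, -0.7297645 ]]), 't': array([0.54942908, 0.27143539, 1.29087708])}
wrist {'intrinsics': array([[315.48721892,   0.        , 258.20925193],
       [  0.        , 315.48721892, 199.23693644],
       [  0.        ,   0.        ,   1.        ]]), 'R': array([[-4.13661383e-01, -9.10430722e-01,  3.99768163e-04],
       [-8.65316512e-01,  3.93299819e-01,  3.10713030e-01],
       [-2.83039917e-01,  1.28184056e-01, -9.50503684e-01]]), 't': array([ 0.67469527, -0.04035803,  0.39244555])}
```

View pics/a_scene.png

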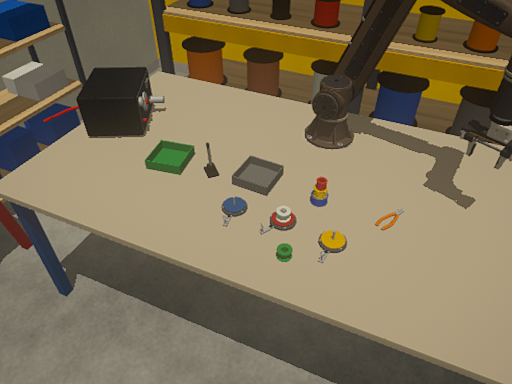

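View pics/a_side.png

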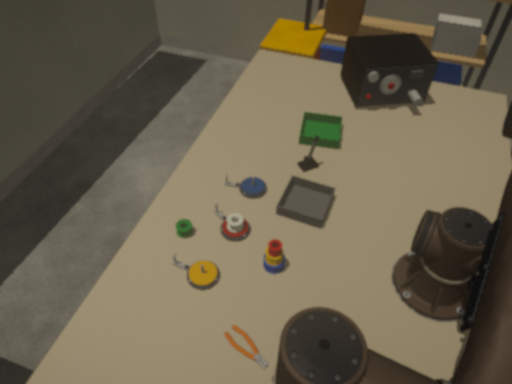

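View pics/a_wrist.png

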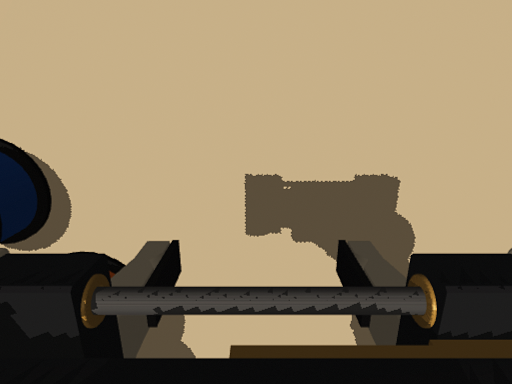

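The scene view shows the stack at (320,190), the white empty on the red pay-off at (283,217), the blue pay-off at (235,206) and the yellow one at (332,240). The grey tray is at (258,175), the cutters at (390,218) and the pen stand at (210,165). Next I'll locate them coarsely.

```bash
cat > h.py <<'E'
from cell import readout,cams,robot
import numpy as np,cv2
from scipy.spatial.transform import Rotation as Rn
def plane(n,px,z,p=None):
    p=p or cams.camera_params(n)
    d=p['R'].T@np.linalg.solve(p['intrinsics'],[px[0],px[1],1.]); o=-p['R'].T@p['t']
    return o+d*(z-o[2])/d[2]
def proj(n,X,p=None):
    p=p or cams.camera_params(n)
    c=p['intrinsics']@(p['R']@np.asarray(X,float)+p['t']); return c[:2]/c[2]
def rot():
    q=readout.get_state()['tool_rot']; return Rn.from_quat(q,scalar_first=True).as_matrix()
E
python3 - <<'E'
from h import *
zs=dict(spool_blue_center=.018,spool_yellow_center=.054,spool_red_center=.09,empty_spool_center=.038,payoff_blue_seat=.02,payoff_yellow_seat=.02,payoff_red_seat=.02,empties_tray_in=.02,pen_stand=.03,cutters=.006)
for n in("scene","side"):
    cams.read_camera(n)
    for l,z in zs.items():
        for r in cams.masks_of(n,l)[:3]:
            b=np.array(r['bbox'],float); c=[(b[0]+b[2])/2,(b[1]+b[3])/2]
            print(n,l,round(r['confidence'],2),b,plane(n,c,z).round(3)[:2])
print(rot().round(3), readout.get_state()['time_s'])
E
```

```text
scene spool_blue_center 0.7 [311.6 192.5 327.6 205.3] [0.477 0.107]
scene spool_blue_center 0.47 [230.9 156.7 282.4 194.6] [ 0.447 -0.175]
scene spool_red_center 0.54 [318.5 176.7 328.3 192. ] [0.472 0.113]
scene empty_spool_center 0.58 [276.1 207.3 294.2 223.1] [0.636 0.025]
scene empty_spool_center 0.56 [279.7 244.  293.1 259.6] [0.797 0.092]
scene payoff_yellow_seat 0.83 [319.2 230.6 346.1 263.3] [0.697 0.224]
scene payoff_red_seat 0.78 [261.3 210.4 294.6 235.9] [0.668 0.01 ]
scene payoff_red_seat 0.42 [312.4 197.4 327.5 206.7] [0.496 0.114]
scene empties_tray_in 0.61 [229.4 155.  283.9 195.4] [ 0.447 -0.175]
scene empties_tray_in 0.6 [148.4 142.4 195.6 172.8] [ 0.488 -0.562]
scene pen_stand 0.81 [202.4 144.3 221.4 177.3] [ 0.448 -0.385]
scene cutters 0.45 [222.3 196.5 244.3 220.9] [ 0.654 -0.179]
scene cutters 0.44 [376.6 208.9 403.8 228. ] [0.46  0.378]
side spool_blue_center 0.55 [263.6 258.2 283.7 270.9] [0.465 0.112]
side spool_yellow_center 0.58 [228.  183.1 264.4 197.8] [ 0.639 -0.119]
side spool_yellow_center 0.54 [265.2 251.3 283.8 267.2] [0.462 0.117]
side spool_yellow_center 0.25 [215.4 204.2 251.6 241.6] [0.628 0.03 ]
side spool_red_center 0.58 [267.8 239.3 280.2 257.7] [0.469 0.105]
side empty_spool_center 0.75 [227.8 213.3 241.5 231.8] [0.63  0.015]
side empty_spool_center 0.71 [175.7 215.8 190.8 242.4] [0.774 0.097]
side payoff_blue_seat 0.72 [225.7 180.1 268.7 199.4] [ 0.648 -0.153]
side payoff_yellow_seat 0.94 [175.9 260.5 219.6 292.6] [0.663 0.232]
side payoff_red_seat 0.63 [217.1 204.8 252.6 242.6] [0.633 0.006]
side empties_tray_in 0.9 [296.6 109.7 342.6 151.4] [ 0.487 -0.569]
side empties_tray_in 0.61 [276.1 177.4 333.2 226.2] [ 0.442 -0.169]
side pen_stand 0.61 [298.3 136.3 321.2 170.4] [ 0.487 -0.408]
side cutters 0.78 [228.5 321.1 269.4 368.9] [0.45  0.371]
[[-0.413 -0.     0.911]
 [-0.911  0.    -0.413]
 [-0.    -1.    -0.   ]] 1.25
```

```bash
python3 - <<'E'
from h import *
p=cams.camera_params('wrist');o=-p['R'].T@p['t'];s=readout.get_state();T=rot()
print(o,T.T@(o-s['tcp_pos']),T.T@p['R'][2], T.T@p['R'][0])
E
```

```text
[0.35532187 0.57996358 0.38599797] [ 4.68215942e-05 -1.59439613e-01  8.40362233e-02] [-0.00096942  0.9504689  -0.31081817] [ 9.99999486e-01  8.28881549e-04 -5.84240972e-04]
```

```bash
python3 -m jog '{"slide":[[1,0,0.5],[1,0,0.5],[1,0,0.5],[1,0,0.5],[1,0,0.5],[1,0,0.5],[1,0,1],[1,0,1],[1,0,1],[1,0,1],[1,0,1],[1,0,1]],"twist":[[0,-1,0],[0,-1,0],[0,-1,0],[0,-1,0],[0,-1,0],[0,-1,0],[0,0,0],[0,0,0],[0,0,0],[0,0,0],[0,0,0],[0,0,0]],"fingers":[1,1,1,1,1,1,1,1,1,1,1,1]}' 20
```

```text
time_s: 2.25
tcp_pos: [0.4695, 0.296, 0.2271]
tool_rot: [0.508, -0.505, 0.494, -0.493]
contact_force: [0.4, 0.5, -1.1]
grip_width: 1.0
```

```bash
python3 -m jog '{"slide":[[1,-0.2,0.4],[1,-0.2,0.4],[1,-0.2,0.4],[1,-0.2,0.4],[1,-0.2,0.4],[1,-0.2,0.4],[1,0,0.4],[1,0,0.4],[1,0,0.2],[0.5,0,0],[0,0,0],[0,0,0]],"twist":[[0,0,0],[0,0,0],[0,0,0],[0,0,0],[0,0,0],[0,0,0],[0,0,0],[0,0,0],[0,0,0],[0,0,0],[0,0,0],[0,0,0]],"fingers":[1,1,1,1,1,1,1,1,1,1,1,1]}'; python3 - <<'E'
from h import *
cv2.imwrite("pics/b.png",cams.read_camera("wrist")); np.savez("b.npz",**cams.camera_params("wrist")); print(readout.get_state()['tcp_pos'],rot().round(3))
E
```

```text
time_s: 3.25
tcp_pos: [0.5677, 0.0425, 0.2593]
tool_rot: [0.507, -0.502, 0.495, -0.496]
contact_force: [0.5, 1.1, -0.1]
grip_width: 0.995
[0.56759097 0.04278417 0.2593699 ] [[ 0.019  0.006  1.   ]
 [-1.     0.003  0.019]
 [-0.003 -1.     0.006]]
```

View pics/b.png

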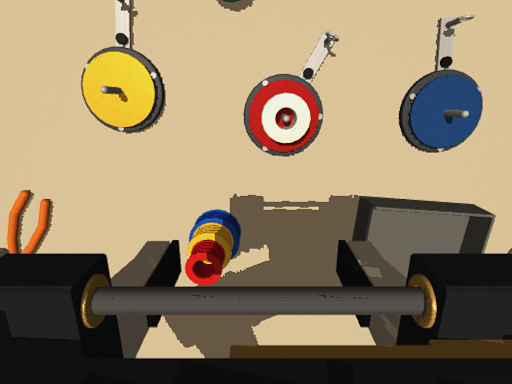

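The wrist view shows the yellow platter at (120,88), the red one with the white empty at (284,118), the blue one at (445,110) and the top of the red spool at (205,268). The tray is at (425,235) and the cutters are at the left edge near (25,220).

```bash
cat >> h.py <<'E'
def blob(img,col,box):
    h=cv2.cvtColor(img,cv2.COLOR_BGR2HSV).astype(int);H,S,V=h[...,0],h[...,1],h[...,2]
    m={'red':((H<8)|(H>172))&(S>150)&(V>50),'yellow':(H>18)&(H<32)&(S>170)&(V>60),'blue':(H>100)&(H<125)&(S>130)&(V>40),'white':(S<70)&(V>150)}[col]
    k=np.zeros(m.shape,bool);k[box[1]:box[3],box[0]:box[2]]=1
    return (m&k).astype(np.uint8)
def disc(m,n,z,p=None):
    c=max(cv2.findContours(m,cv2.RETR_EXTERNAL,cv2.CHAIN_APPROX_NONE)[0],key=cv2.contourArea)
    c=cv2.convexHull(c)[:,0]
    w=np.array([plane(n,q,z,p)[:2] for q in c],np.float32)
    (x,y),r=cv2.minEnclosingCircle(w)
    A=np.c_[2*w,np.ones(len(w))];s=np.linalg.lstsq(A,(w**2).sum(1),rcond=None)[0]
    return np.round([x,y,r*2,s[0],s[1],2*np.sqrt(s[2]+s[0]**2+s[1]**2)],4)
E
python3 - <<'E'
from h import *
i=cv2.imread('pics/b.png');p=dict(np.load('b.npz'))
for l,c,b,z in [('py','yellow',(60,20,180,150),.02),('pr','red',(230,60,340,170),.02),('pb','blue',(380,50,500,170),.02),('empty','white',(255,85,320,150),.056),('sred','red',(170,230,240,290),.108)]:
    m=blob(i,c,b);print(l,m.sum(),disc(m,'wrist',z,p))
print(proj('wrist',[.47,.108,.108],p))
for x in [(106,90),(286,118),(464,114)]: print(plane('wrist',x,.06,p))
E
```

```text
py 4065 [0.6573 0.2137 0.0868 0.6569 0.2136 0.0856]
pr 2193 [0.63   0.0146 0.086  0.63   0.0146 0.0855]
pb 3871 [ 0.639  -0.1821  0.0866  0.6388 -0.1822  0.0857]
empty 1577 [0.6301 0.0148 0.055  0.6301 0.0146 0.0539]
sred 1336 [0.4757 0.1008 0.0582 0.4759 0.1007 0.0515]
[199.03470659 267.45938233]
[0.65615404 0.20995364 0.06      ]
[0.63053602 0.01456497 0.06      ]
[ 0.6384745  -0.18051342  0.06      ]
```

```bash
cat > d.py <<'E'
import sys
from h import *
s=readout.get_state();T=rot();t=np.array([float(v) for v in sys.argv[1:4]])
print('units',(T.T@(t-s['tcp_pos'])/.025).round(2),'yaw',np.degrees(np.arctan2(T[1,0],T[0,0])).round(2),'y',T[:,1].round(4),'tcp',s['tcp_pos'].round(4),'w',round(s['grip_width']*88,1),s['time_s'])
W=np.c_[[0,-1,0],[0,0,-1],[1,0,0]]
print('twist to square',(np.degrees(Rn.from_matrix(T.T@W).as_rotvec())/4).round(2))
E
python3 d.py .630 .0146 .03
```

```text
units [1.2  9.19 2.42] yaw -88.9 y [ 0.006   0.0032 -1.    ] tcp [0.5676 0.0428 0.2594] w 88.2 3.3
twist to square [-0.09  0.27 -0.05]
```

```bash
python3 -m jog '{"slide":[[0.6,0.6,1],[0.6,0.6,1],[0,1,0.4],[0,1,0],[0,1,0],[0,1,0],[0,0.5,0],[0,0,0]],"twist":[[-0.09,0.27,-0.05],[0,0,0],[0,0,0],[0,0,0],[0,0,0],[0,0,0],[0,0,0],[0,0,0]],"fingers":[1,1,1,1,1,1,1,1]}'; python3 d.py .630 .0146 .03
```

```text
time_s: 3.97
tcp_pos: [0.6326, 0.0226, 0.1145]
tool_rot: [0.505, -0.5, 0.496, -0.499]
contact_force: [-0.6, 0.1, -0.6]
grip_width: 1.001
units [ 0.33  3.38 -0.13] yaw -89.46 y [ 0.0077  0.0029 -1.    ] tcp [0.6326 0.0226 0.1145] w 88.1 3.9667
twist to square [-0.11  0.13 -0.04]
```

```bash
python3 -m jog '{"slide":[[0.3,0.5,-0.1],[0.1,0.8,-0.1],[0,1,0],[0,0.8,0],[0,0.3,0],[0,0.1,0]],"twist":[[-0.1,0.1,-0.04],[0,0,0],[0,0,0],[0,0,0],[0,0,0],[0,0,0]],"fingers":[1,1,1,1,1,1]}'; python3 d.py .630 .0146 .03
```

```text
time_s: 4.47
tcp_pos: [0.6305, 0.0161, 0.0276]
tool_rot: [0.504, -0.5, 0.497, -0.5]
contact_force: [0.4, 0.4, 0.5]
grip_width: 0.998
units [ 0.06 -0.1  -0.02] yaw -89.6 y [ 0.0072  0.001  -1.    ] tcp [0.6305 0.0161 0.0276] w 87.8 4.4667
twist to square [-0.1   0.1  -0.01]
```

```bash
python3 -m jog '{"slide":[[0,-0.05,0],[0,0,0],[0,0,0],[0,0,0],[0,0,0],[0,0,0],[0,-0.5,0],[0,-1,0],[0,-1,0],[0,-1,0],[0,-0.5,0]],"twist":[[0,0,0],[0,0,0],[0,0,0],[0,0,0],[0,0,0],[0,0,0],[0,0,0],[0,0,0],[0,0,0],[0,0,0],[0,0,0]],"fingers":[-1,-1,-1,-1,-1,-1,-1,-1,-1,-1,-1]}' 12; python3 d.py .445 -.172 .03; python3 - <<'E'
from h import *
cv2.imwrite("pics/c.png",cams.read_camera("wrist"));p=cams.camera_params("wrist"); np.savez("c.npz",**p)
E
```

```text
time_s: 5.38
tcp_pos: [0.6298, 0.0161, 0.1354]
tool_rot: [0.504, -0.5, 0.496, -0.5]
contact_force: [1.0, 0.1, 0.8]
grip_width: 0.622
units [ 7.47  4.15 -7.48] yaw -89.58 y [ 7.6e-03  9.0e-04 -1.0e+00] tcp [0.6298 0.0161 0.1354] w 54.8 5.3833
twist to square [-0.11  0.1  -0.01]
```

View pics/c.png

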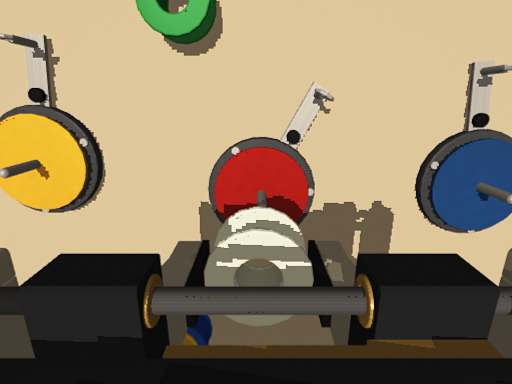

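The empty is gripped (54.8 mm) and lifted clear; the red platter at (262,195) is now free. Next it goes to the tray.

```bash
python3 -m jog '{"slide":[[0.8,0,-0.8],[1,0,-1],[1,0,-1],[1,0,-1],[1,0,-1],[1,0,-1],[1,0,-1],[0.4,0.5,-0.4],[0,0.7,0],[0,0,0]],"twist":[[-0.1,0.1,0],[0,0,0],[0,0,0],[0,0,0],[0,0,0],[0,0,0],[0,0,0],[0,0,0],[0,0,0],[0,0,0]],"fingers":[-1,-1,-1,-1,-1,-1,-1,-1,-1,-1]}'; python3 d.py .445 -.172 .018;python3 - <<'E'
from h import *
cv2.imwrite("pics/d.png",cv2.resize(cams.read_camera("side")[130:300,170:400],None,fx=3,fy=3))
E
```

```text
time_s: 6.27
tcp_pos: [0.4453, -0.1697, 0.1094]
tool_rot: [0.506, -0.495, 0.496, -0.503]
contact_force: [-0.7, 0.2, -0.2]
grip_width: 0.621
units [ 0.11  3.65 -0.08] yaw -89.88 y [ 0.0176  0.004  -0.9998] tcp [ 0.4453 -0.1697  0.1094] w 54.6 6.2667
twist to square [-0.25  0.03 -0.06]
```

View pics/d.png

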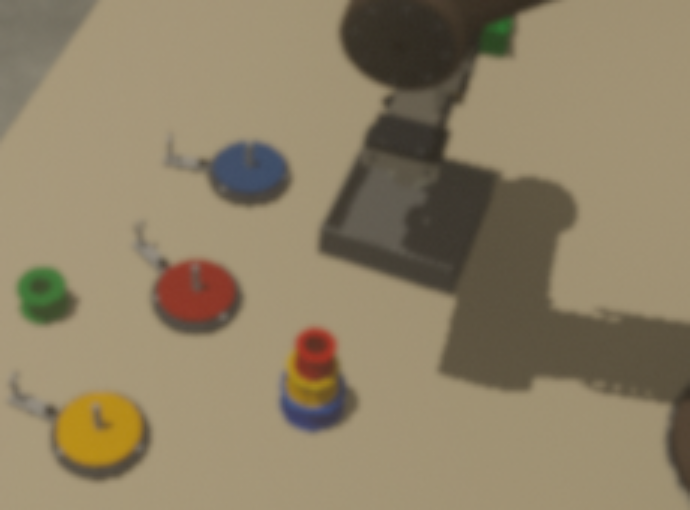

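```bash
python3 -m jog '{"slide":[[0.1,0.8,-0.1],[0,1,0],[0,1,0],[0,0.6,0],[0,0.2,0],[0,0,0],[0,0,0],[0,0,0],[0,0,0]],"twist":[[-0.25,0,-0.06],[0,0,0],[0,0,0],[0,0,0],[0,0,0],[0,0,0],[0,0,0],[0,0,0],[0,0,0]],"fingers":[-1,-1,-1,-1,-1,-1,0.6,0.6,0.6]}'; python3 d.py .445 -.172 .15
```

```text
time_s: 7.07
tcp_pos: [0.4558, -0.1704, 0.0269]
tool_rot: [0.506, -0.499, 0.493, -0.502]
contact_force: [0.2, -0.1, 0.3]
grip_width: 0.773
units [ 0.07 -4.93 -0.36] yaw -89.43 y [ 0.0153 -0.003  -0.9999] tcp [ 0.4558 -0.1704  0.0269] w 68.0 7.0667
twist to square [-0.22  0.14  0.04]
```

```bash
python3 -m jog '{"slide":[[0,-0.7,0],[0,-1,0],[0,-1,-0.2],[-0.3,-1,-0.2],[-1,-1,-0.2],[-1,-1,-0.2],[-1,-1,-0.2],[-1,-1,-0.2],[-1,-1,0],[-1,-0.5,0],[-1,0,0],[-1,0,0]],"twist":[[-0.2,0.1,0],[0,0,0],[0,0,0],[0,0,0],[0,0,0],[0,0,0],[0,0,0],[0,0,0],[0,0,0],[0,0,0],[0,0,0],[0,0,0]],"fingers":[0.6,0.6,0.6,0.6,1,1,1,1,1,1,1,1]}'; python3 d.py .42 .108 .26
```

```text
time_s: 8.07
tcp_pos: [0.4235, 0.0425, 0.2822]
tool_rot: [0.506, -0.492, 0.497, -0.505]
contact_force: [0.3, 0.1, -0.3]
grip_width: 1.003
units [-2.61  0.9  -0.17] yaw -90.24 y [ 0.0224  0.0062 -0.9997] tcp [0.4235 0.0425 0.2822] w 88.3 8.0667
twist to square [-0.32 -0.06 -0.09]
```

```bash
python3 -m jog '{"slide":[[-1,0.4,-0.2],[-1,0.4,0],[-0.6,0,0],[0,0,0],[0,0,0]],"twist":[[-0.3,-0.06,-0.09],[0,0,0],[0,0,0],[0,0,0],[0,0,0]],"fingers":[1,1,1,1,1]}'; python3 d.py .469 .108 .09;python3 - <<'E'
from h import *
p=cams.camera_params("wrist"); i=cams.read_camera("wrist")
cv2.imwrite("pics/e.png",i);np.savez("e.npz",**p)
cv2.imwrite("pics/e2.png",cv2.resize(cams.read_camera("side")[130:300,170:400],None,fx=3,fy=3))
E
```

```text
time_s: 8.48
tcp_pos: [0.4184, 0.1152, 0.2695]
tool_rot: [0.507, -0.496, 0.497, -0.5]
contact_force: [0.2, 0.3, -0.7]
grip_width: 1.001
units [0.36 7.2  1.93] yaw -89.66 y [ 0.0134  0.0091 -0.9999] tcp [0.4184 0.1152 0.2695] w 88.1 8.4833
twist to square [-0.19  0.08 -0.13]
```

View pics/e.png

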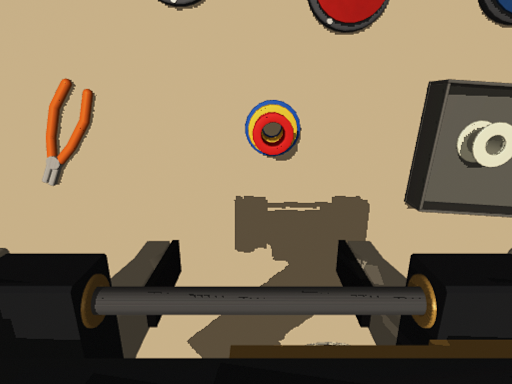

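View pics/e2.png

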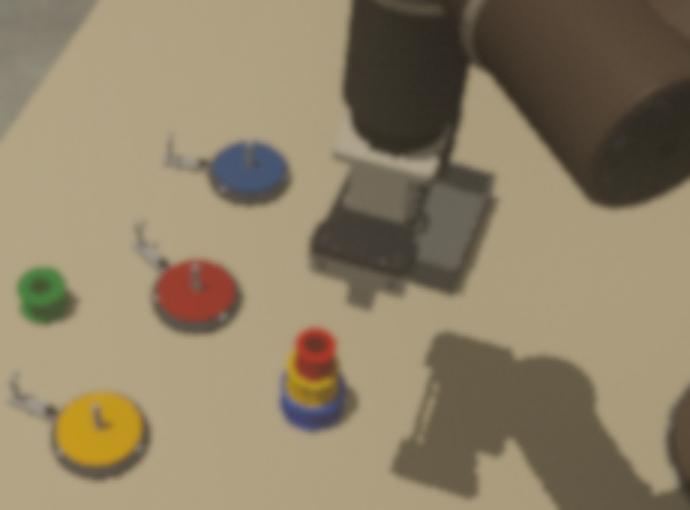

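The empty is inside the tray at (487,143). The stack sits nearly concentric at (273,130), and the cutters are at (68,130).

```bash
python3 - <<'E'
from h import *
i=cv2.imread('pics/e.png');p=dict(np.load('e.npz'))
for l,c,z in [('red','red',.108),('yel','yellow',.072),('blue','blue',.036)]:
    m=blob(i,c,(235,90,310,165));print(l,m.sum(),disc(m,'wrist',z,p))
E
```

```text
red 994 [0.4693 0.1032 0.0428 0.469  0.1032 0.0413]
yel 557 [0.4702 0.1024 0.054  0.4702 0.1024 0.0533]
blue 380 [0.4685 0.1014 0.067  0.4684 0.1013 0.0662]
```

```bash
python3 -m jog '{"slide":[[0.3,0.6,0.9],[0.1,1,0.9],[0,1,0],[0,1,0],[0,1,0],[0,0.3,0],[0,0,0]],"twist":[[-0.2,0.08,-0.13],[0,0,0],[0,0,0],[0,0,0],[0,0,0],[0,0,0],[0,0,0]],"fingers":[1,1,1,1,1,1,1]}'; python3 d.py .4693 .103 .08
```

```text
time_s: 9.17
tcp_pos: [0.4693, 0.0991, 0.1487]
tool_rot: [-0.502, 0.494, -0.501, 0.503]
contact_force: [0.3, 0.3, 0.6]
grip_width: 1.0
units [-0.14  2.75 -0.03] yaw -90.45 y [ 0.0096  0.0056 -0.9999] tcp [0.4693 0.0991 0.1487] w 88.0 9.1667
twist to square [-0.14 -0.11 -0.08]
```

```bash
python3 -m jog '{"slide":[[-0.15,0.8,0],[0,1,0],[0,0.8,0],[0,0.2,0],[0,0,0]],"twist":[[-0.15,-0.1,-0.08],[0,0,0],[0,0,0],[0,0,0],[0,0,0]],"fingers":[1,1,1,1,1]}'; python3 d.py .4693 .103 .08
```

```text
time_s: 9.58
tcp_pos: [0.4744, 0.1029, 0.0844]
tool_rot: [0.502, -0.496, 0.499, -0.502]
contact_force: [0.0, 0.7, 0.4]
grip_width: 1.002
units [-0.    0.17 -0.2 ] yaw -90.12 y [ 0.0083  0.0039 -1.    ] tcp [0.4744 0.1029 0.0844] w 88.2 9.5833
twist to square [-0.12 -0.03 -0.06]
```

```bash
python3 -m jog '{"slide":[[0,0.15,-0.2],[0,0.05,-0.05],[0,0,0]],"twist":[[0,0,0],[0,0,0],[0,0,0]],"fingers":[1,1,1]}'; python3 d.py .4693 .103 .08
```

```text
time_s: 9.83
tcp_pos: [0.4698, 0.1037, 0.083]
tool_rot: [0.504, -0.495, 0.499, -0.502]
contact_force: [0.5, 1.4, -0.3]
grip_width: 1.002
units [ 0.03  0.12 -0.02] yaw -90.12 y [ 0.0128  0.0061 -0.9999] tcp [0.4698 0.1037 0.083 ] w 88.2 9.8333
twist to square [-0.18 -0.03 -0.09]
```

```bash
python3 -m jog '{"slide":[[0,0.15,0],[0,0.05,0],[0,0,0],[0,0,0],[0,0,0],[0,0,0],[0,0,0],[0,0,0],[0,0,0]],"twist":[[0,0,0],[0,0,0],[0,0,0],[0,0,0],[0,0,0],[0,0,0],[0,0,0],[0,0,0],[0,0,0]],"fingers":[1,-1,-1,-1,-1,-1,-1,-1,-1]}' 20; python3 d.py .630 .0146 .12
```

```text
time_s: 10.58
tcp_pos: [0.4713, 0.1048, 0.0806]
tool_rot: [0.506, -0.493, 0.498, -0.502]
contact_force: [-1.2, 0.0, 0.6]
grip_width: 0.468
units [ 3.59 -1.5   6.38] yaw -90.05 y [ 0.0173  0.0088 -0.9998] tcp [0.4713 0.1048 0.0806] w 41.2 10.5833
twist to square [-0.25 -0.01 -0.13]
```

```bash
python3 -m jog '{"slide":[[0,-0.4,0],[0,-0.8,0],[0,-0.7,0],[0.4,0,0.7],[0.5,0,0.9],[0.5,0,0.9],[0.5,0,0.9],[0.5,0,0.9],[0.5,0,0.9],[0.4,0,0.8],[0.1,0,0.2],[0,0,0]],"twist":[[-0.2,0,-0.1],[0,0,0],[0,0,0],[-0.1,0,0],[0,0,0],[0,0,0],[0,0,0],[0,0,0],[0,0,0],[0,0,0],[0,0,0],[0,0,0]],"fingers":[-1,-1,-1,-1,-1,-1,-1,-1,-1,-1,-1,-1]}'; python3 d.py .632 .0146 .028;python3 - <<'E'
from h import *
p=cams.camera_params("wrist"); i=cams.read_camera("wrist")
cv2.imwrite("pics/f.png",i);np.savez("f.npz",**p)
E
```

```text
time_s: 11.58
tcp_pos: [0.6303, 0.0146, 0.1262]
tool_rot: [-0.498, 0.503, -0.502, 0.497]
contact_force: [-0.6, 0.0, -0.8]
grip_width: 0.472
units [-0.    3.93  0.11] yaw -89.96 y [-9.9e-03  2.0e-04 -1.0e+00] tcp [0.6303 0.0146 0.1262] w 41.5 11.5833
twist to square [ 0.14  0.01 -0.  ]
```

View pics/f.png

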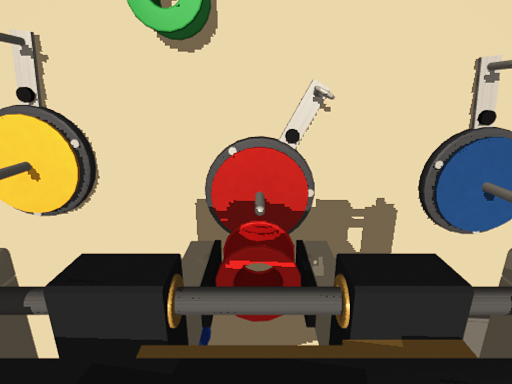

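The red spool is held upright, its top at (260,285), and lined up with the spindle at (260,203). Descending.

```bash
python3 -m jog '{"slide":[[0,0.6,0.1],[0,0.9,0],[0,0.9,0],[0,0.7,0],[0,0.3,0],[0,0.1,0]],"twist":[[0.1,0,0],[0,0,0],[0,0,0],[0,0,0],[0,0,0],[0,0,0]],"fingers":[-1,-1,-1,-1,-1,-1]}'; python3 d.py .632 .0146 .029
```

```text
time_s: 12.13
tcp_pos: [0.6279, 0.018, 0.0378]
tool_rot: [0.501, -0.501, 0.5, -0.499]
contact_force: [-0.3, -0.4, -1.2]
grip_width: 0.474
units [0.14 0.35 0.16] yaw -89.83 y [-0.001   0.0018 -1.    ] tcp [0.6279 0.018  0.0378] w 41.7 12.1333
twist to square [ 0.01  0.04 -0.03]
```

```bash
python3 -m jog '{"slide":[[0.14,0.15,0.12],[0,0.1,0],[0,0.1,0],[0,0,0]],"twist":[[0,0,0],[0,0,0],[0,0,0],[0,0,0]],"fingers":[-1,-1,-1,-1]}'; python3 d.py .632 .0146 .029
```

```text
time_s: 12.47
tcp_pos: [0.6312, 0.0155, 0.0307]
tool_rot: [0.502, -0.5, 0.499, -0.498]
contact_force: [-1.3, -0.3, -1.3]
grip_width: 0.471
units [0.04 0.07 0.03] yaw -89.71 y [ 9.0e-04  2.2e-03 -1.0e+00] tcp [0.6312 0.0155 0.0307] w 41.4 12.4667
twist to square [-0.01  0.07 -0.03]
```

```bash
python3 -m jog '{"slide":[[0,0.06,0],[0,0,0],[0,0,0],[0,0,0],[0,-0.4,0],[0,-1,0],[0,-1,0],[0,-1,-0.3],[-0.5,-1,-1],[-0.5,-1,-1],[-0.5,-1,-1],[-0.5,-0.5,-1]],"twist":[[0,0,0],[0,0,0],[0,0,0],[0,0,0],[0,0,0],[0,0,0],[0,0,0],[0,0,0],[0,0,0],[0,0,0],[0,0,0],[0,0,0]],"fingers":[-1,0.6,0.6,0.6,0.8,1,1,1,1,1,1,1]}'; python3 d.py .42 .1024 .23
```

```text
time_s: 13.47
tcp_pos: [0.5234, 0.0632, 0.2121]
tool_rot: [0.501, -0.5, 0.5, -0.5]
contact_force: [-0.3, 1.1, 0.5]
grip_width: 1.001
units [-1.57 -0.72 -4.13] yaw -89.97 y [ 1.2e-03  4.0e-04 -1.0e+00] tcp [0.5234 0.0632 0.2121] w 88.1 13.4667
twist to square [-0.02  0.01 -0.01]
```

```bash
python3 -m jog '{"slide":[[-0.4,-0.2,-1],[-0.4,-0.2,-1],[-0.4,-0.2,-1],[-0.3,0,-0.9],[0,0,0],[0,0,0]],"twist":[[0,0,0],[0,0,0],[0,0,0],[0,0,0],[0,0,0],[0,0,0]],"fingers":[1,1,1,1,1,1]}'; python3 - <<'E'
from h import *
p=cams.camera_params("wrist"); i=cams.read_camera("wrist")
cv2.imwrite("pics/g.png",i);np.savez("g.npz",**p)
for l,c,z in [('yel','yellow',.072),('blue','blue',.036)]:
    m=blob(i,c,(180,60,350,230));print(l,m.sum(),disc(m,'wrist',z,p))
m=blob(i,'red',(180,0,420,60));
for z in(.056,.058):print(disc(m,'wrist',z,p))
E
python3 d.py .4702 .1024 .044
```

```text
time_s: 13.97
tcp_pos: [0.4197, 0.1033, 0.2392]
tool_rot: [0.508, -0.494, 0.497, -0.501]
contact_force: [1.0, -0.5, -0.2]
grip_width: 0.998
yel 1857 [0.4701 0.1021 0.0543 0.47   0.1022 0.0537]
blue 432 [0.469  0.1009 0.0672 0.4686 0.1011 0.0662]
[0.5943 0.0225 0.0619 0.6185 0.0225 0.0785]
[0.5938 0.023  0.0616 0.6178 0.0229 0.0781]
units [0.12 7.84 1.88] yaw -89.82 y [ 0.0171  0.0112 -0.9998] tcp [0.4199 0.1031 0.2391] w 88.0 14.0167
twist to square [-0.25  0.04 -0.16]
```

View pics/g.png

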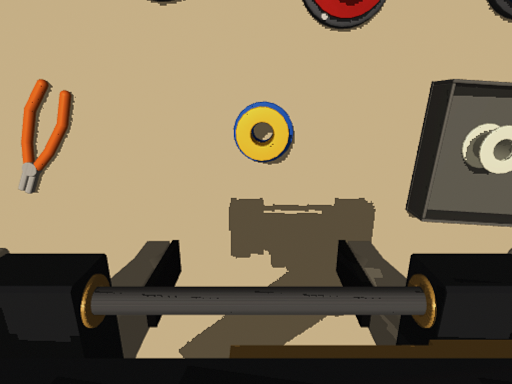

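The yellow spool has not moved on the blue one: its top is at (263,131), and the cutters are clear at the left.

```bash
python3 -m jog '{"slide":[[0,0.6,0.9],[0,1,0.9],[0,1,0],[0,1,0],[0,1,0],[0,0.8,0],[0,0.2,0],[0,0,0]],"twist":[[-0.2,0,-0.15],[0,0,0],[0,0,0],[0,0,0],[0,0,0],[0,0,0],[0,0,0],[0,0,0]],"fingers":[1,1,1,1,1,1,1,1]}'; python3 d.py .4702 .1022 .044
```

```text
time_s: 14.68
tcp_pos: [0.476, 0.1024, 0.0976]
tool_rot: [0.503, -0.497, 0.498, -0.502]
contact_force: [-0.3, -0.3, -0.1]
grip_width: 0.999
units [ 0.01  2.14 -0.25] yaw -90.03 y [ 0.0099  0.0028 -0.9999] tcp [0.476  0.1024 0.0976] w 87.9 14.6833
twist to square [-0.14 -0.01 -0.04]
```

```bash
python3 -m jog '{"slide":[[0,0.6,-0.25],[0,0.7,-0.1],[0,0.5,0],[0,0.2,0],[0,0.05,0]],"twist":[[0,0,0],[0,0,0],[0,0,0],[0,0,0],[0,0,0]],"fingers":[1,1,1,1,1]}'; python3 d.py .4702 .1022 .044
```

```text
time_s: 15.1
tcp_pos: [0.4732, 0.1035, 0.0495]
tool_rot: [0.505, -0.494, 0.498, -0.503]
contact_force: [0.3, -0.6, 0.6]
grip_width: 0.997
units [ 0.05  0.22 -0.12] yaw -90.08 y [ 0.0159  0.0048 -0.9999] tcp [0.4732 0.1035 0.0495] w 87.7 15.1
twist to square [-0.23 -0.02 -0.07]
```

```bash
python3 -m jog '{"slide":[[0.05,0.2,-0.15],[0,0.1,-0.05],[0,0,0],[0,0,0],[0,0,0],[0,0,0],[0,0,0]],"twist":[[0,0,0],[0,0,0],[0,0,0],[0,0,0],[0,0,0],[0,0,0],[0,0,0]],"fingers":[1,1,-1,-1,-1,-1,-1]}' 25; python3 d.py .657 .2135 .12
```

```text
time_s: 15.68
tcp_pos: [0.471, 0.1037, 0.0456]
tool_rot: [0.507, -0.492, 0.497, -0.504]
contact_force: [-1.6, 0.7, -0.4]
grip_width: 0.682
units [-4.42 -2.78  7.5 ] yaw -90.05 y [ 0.0217  0.008  -0.9997] tcp [0.471  0.1037 0.0456] w 60.0 15.6833
twist to square [-0.31 -0.01 -0.12]
```

```bash
python3 -m jog '{"slide":[[0,0,0],[0,0,0],[0,0,0],[0,-0.5,0],[0,-1,0],[0,-1,0],[0,-0.6,0],[0,0,0]],"twist":[[0,0,0],[0,0,0],[0,0,0],[-0.15,0,-0.1],[-0.1,0,0],[0,0,0],[0,0,0],[0,0,0]],"fingers":[-1,-1,-1,-1,-1,-1,-1,-1]}' 25; python3 d.py .657 .2135 .12
```

```text
time_s: 16.35
tcp_pos: [0.468, 0.1022, 0.1241]
tool_rot: [-0.498, 0.501, -0.5, 0.5]
contact_force: [1.4, 0.0, -0.8]
grip_width: 0.624
units [-4.46  0.13  7.55] yaw -90.09 y [-0.0028 -0.0029 -1.    ] tcp [0.468  0.1022 0.1241] w 54.9 16.35
twist to square [ 0.04 -0.02  0.04]
```

```bash
python3 -m jog '{"slide":[[-0.4,0,0.7],[-0.6,0,1],[-0.6,0,1],[-0.6,0,1],[-0.6,0,1],[-0.6,0,1],[-0.6,0,1],[-0.4,0,0.7],[0,0,0.1],[0,0,0]],"twist":[[0,0,0],[0,0,0],[0,0,0],[0,0,0],[0,0,0],[0,0,0],[0,0,0],[0,0,0],[0,0,0],[0,0,0]],"fingers":[-1,-1,-1,-1,-1,-1,-1,-1,-1,-1]}'; python3 d.py .658 .2135 .030;python3 - <<'E'
from h import *
p=cams.camera_params("wrist"); i=cams.read_camera("wrist")
cv2.imwrite("pics/i.png",i);np.savez("i.npz",**p)
E
```

```text
time_s: 17.18
tcp_pos: [0.6595, 0.2145, 0.1132]
tool_rot: [-0.495, 0.503, -0.503, 0.499]
contact_force: [0.3, 0.5, -1.7]
grip_width: 0.628
units [ 0.03  3.33 -0.02] yaw -90.22 y [-0.0109 -0.0043 -0.9999] tcp [0.6595 0.2145 0.1132] w 55.3 17.1833
twist to square [ 0.16 -0.06  0.06]
```

View pics/i.png

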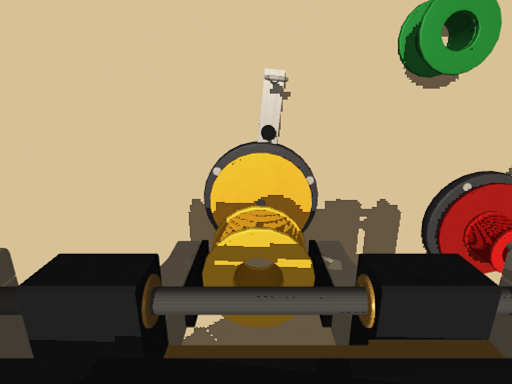

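The yellow spool is held, centred at column 260 above its spindle tip at (261,203). The red spool is seated at the lower right. Descending.

```bash
python3 -m jog '{"slide":[[0,0.5,0],[0,0.8,0],[0,0.9,0],[0,0.5,0],[0,0.1,0],[0,0,0]],"twist":[[0.12,0,0.05],[0,0,0],[0,0,0],[0,0,0],[0,0,0],[0,0,0]],"fingers":[-1,-1,-1,-1,-1,-1]}'; python3 d.py .658 .2135 .030
```

```text
time_s: 17.73
tcp_pos: [0.6533, 0.2112, 0.0398]
tool_rot: [0.497, -0.5, 0.502, -0.5]
contact_force: [-0.9, -0.3, -1.6]
grip_width: 0.626
units [-0.09  0.39  0.19] yaw -90.3 y [-0.0052 -0.0014 -1.    ] tcp [0.6533 0.2112 0.0398] w 55.1 17.7333
twist to square [ 0.07 -0.07  0.02]
```

```bash
python3 -m jog '{"slide":[[-0.1,0.15,0.15],[0,0.12,0.05],[0,0.1,0],[0,0,0]],"twist":[[0,0,0],[0,0,0],[0,0,0],[0,0,0]],"fingers":[-1,-1,-1,-1]}'; python3 d.py .658 .2135 .030
```

```text
time_s: 18.07
tcp_pos: [0.6591, 0.2141, 0.0329]
tool_rot: [0.498, -0.499, 0.502, -0.501]
contact_force: [0.7, 0.2, -1.8]
grip_width: 0.63
units [ 0.03  0.11 -0.04] yaw -90.28 y [-2.3e-03  2.0e-04 -1.0e+00] tcp [0.6591 0.2141 0.0329] w 55.4 18.0667
twist to square [ 0.03 -0.07 -0.  ]
```

```bash
python3 -m jog '{"slide":[[0,0.1,0],[0,0,0],[0,0,0],[0,0,0],[0,-0.4,0],[0,-1,0],[0,-1,0],[0.3,-1,-0.5],[0.5,-1,-1],[0.5,-1,-1],[0.5,-1,-1],[0.5,-1,-1]],"twist":[[0,0,0],[0,0,0],[0,0,0],[0,0,0],[0,0,0],[0,0,0],[0,0,0],[0,0,0],[0,0,0],[0,0,0],[0,0,0],[0,0,0]],"fingers":[-1,-1,0.7,0.7,0.9,1,1,1,1,1,1,1]}'; python3 d.py .42 .1015 .21
```

```text
time_s: 19.07
tcp_pos: [0.5458, 0.1559, 0.2231]
tool_rot: [0.497, -0.501, 0.501, -0.501]
contact_force: [0.3, 1.5, -0.1]
grip_width: 1.001
units [ 2.2   0.55 -5.02] yaw -90.24 y [-0.0042 -0.0036 -1.    ] tcp [0.5458 0.1559 0.2231] w 88.1 19.0667
twist to square [ 0.06 -0.06  0.05]
```

```bash
python3 -m jog '{"slide":[[0.5,0,-1],[0.5,0,-1],[0.5,0,-1],[0.4,0,-1],[0,0.1,-0.6],[0,0,0],[0,0,0]],"twist":[[0,0,0],[0,0,0],[0,0,0],[0,0,0],[0,0,0],[0,0,0],[0,0,0]],"fingers":[1,1,1,1,1,1,1]}'; python3 - <<'E'
from h import *
p=cams.camera_params("wrist"); i=cams.read_camera("wrist")
cv2.imwrite("pics/j.png",i);np.savez("j.npz",**p)
m=blob(i,'blue',(180,60,350,230));print(m.sum(),disc(m,'wrist',.036,p))
E
python3 d.py .469 .101 .009
```

```text
time_s: 19.65
tcp_pos: [0.4254, 0.1049, 0.237]
tool_rot: [0.507, -0.492, 0.499, -0.503]
contact_force: [-0.1, -0.3, 0.9]
grip_width: 0.999
2461 [0.4685 0.1009 0.0674 0.4685 0.1011 0.0665]
units [0.26 9.15 1.56] yaw -90.18 y [ 0.0194  0.011  -0.9998] tcp [0.4256 0.105  0.2371] w 87.7 19.7
twist to square [-0.28 -0.05 -0.16]
```

View pics/j.png

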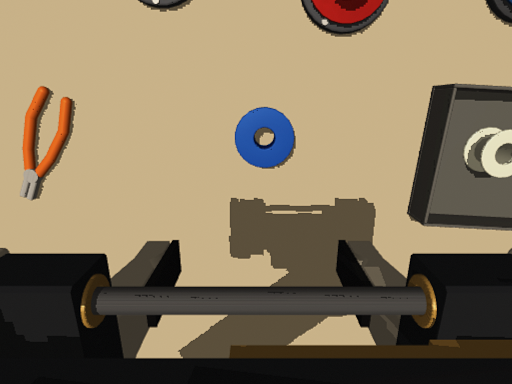

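Only the blue spool is left, at (265,138). Going down on it in two stages.

```bash
python3 -m jog '{"slide":[[0.1,0.6,0.7],[0,1,0.7],[0,1,0],[0,1,0],[0,1,0],[0,1,0],[0,0.8,0],[0,0.2,0],[0,0,0]],"twist":[[-0.25,-0.05,-0.15],[0,0,0],[0,0,0],[0,0,0],[0,0,0],[0,0,0],[0,0,0],[0,0,0],[0,0,0]],"fingers":[1,1,1,1,1,1,1,1,1]}'; python3 d.py .4685 .101 .010
```

```text
time_s: 20.45
tcp_pos: [0.4752, 0.1067, 0.0697]
tool_rot: [0.504, -0.497, 0.498, -0.501]
contact_force: [-0.1, 0.7, 1.5]
grip_width: 1.0
units [ 0.24  2.38 -0.29] yaw -89.9 y [ 0.0107  0.0031 -0.9999] tcp [0.4752 0.1067 0.0697] w 88.0 20.45
twist to square [-0.15  0.02 -0.04]
```

```bash
python3 -m jog '{"slide":[[0.25,0.2,-0.25],[0,0.6,-0.1],[0,0.6,0],[0,0.3,0],[0,0.1,0]],"twist":[[0,0,0],[0,0,0],[0,0,0],[0,0,0],[0,0,0]],"fingers":[1,1,1,1,1]}'; python3 d.py .4685 .101 .010
```

```text
time_s: 20.87
tcp_pos: [0.4706, 0.1017, 0.0275]
tool_rot: [0.507, -0.495, 0.497, -0.502]
contact_force: [-0.3, 0.4, 0.7]
grip_width: 0.995
units [ 0.03  0.7  -0.1 ] yaw -89.85 y [ 0.0177  0.0068 -0.9998] tcp [0.4706 0.1017 0.0275] w 87.6 20.8667
twist to square [-0.25  0.04 -0.1 ]
```

```bash
python3 -m jog '{"slide":[[0,0.35,-0.1],[0,0.3,-0.05],[0,0.1,0],[0,0,0],[0,0,0],[0,0,0],[0,0,0],[0,0,0],[0,0,0]],"twist":[[-0.1,0,-0.05],[0,0,0],[0,0,0],[0,0,0],[0,0,0],[0,0,0],[0,0,0],[0,0,0],[0,0,0]],"fingers":[1,1,1,1,-1,-1,-1,-1,-1]}' 30; python3 d.py .639 -.182 .12
```

```text
time_s: 21.62
tcp_pos: [0.4684, 0.1026, 0.0098]
tool_rot: [0.505, -0.496, 0.497, -0.501]
contact_force: [-0.8, -0.3, -2.7]
grip_width: 0.775
units [11.38 -4.37  6.85] yaw -89.82 y [ 0.0136  0.0051 -0.9999] tcp [0.4684 0.1026 0.0098] w 68.2 21.6167
twist to square [-0.2   0.04 -0.07]
```

```bash
python3 -m jog '{"slide":[[0,0,0],[0,-0.4,0],[0,-0.9,0],[0,-1,0],[0,-1,0],[0.4,-0.8,0],[0.9,-0.2,0.5],[1,0,0.6],[1,0,0.6],[1,0,0.6],[1,0,0.6],[1,0,0.6]],"twist":[[0,0,0],[-0.1,0,-0.05],[-0.1,0,0],[0,0,0],[0,0,0],[0,0,0],[0,0,0],[0,0,0],[0,0,0],[0,0,0],[0,0,0],[0,0,0]],"fingers":[-1,-1,-1,-1,-1,-1,-1,-1,-1,-1,-1,-1]}'; python3 d.py .639 -.182 .12
```

```text
time_s: 22.62
tcp_pos: [0.5546, -0.0581, 0.1218]
tool_rot: [-0.502, 0.503, -0.499, 0.496]
contact_force: [1.0, 0.5, -2.6]
grip_width: 0.771
units [4.99 0.05 3.33] yaw -89.43 y [-0.004   0.0012 -1.    ] tcp [ 0.5546 -0.0581  0.1218] w 67.8 22.6167
twist to square [ 0.06  0.14 -0.02]
```

```bash
python3 -m jog '{"slide":[[1,0,0.7],[1,0,0.7],[1,0,0.7],[1,0,0.7],[0.6,0,0.4],[0,0,0],[0,0,0]],"twist":[[0.05,0.1,0],[0,0,0],[0,0,0],[0,0,0],[0,0,0],[0,0,0],[0,0,0]],"fingers":[-1,-1,-1,-1,-1,-1,-1]}'; python3 d.py .639 -.182 .030;python3 - <<'E'
from h import *
p=cams.camera_params("wrist"); i=cams.read_camera("wrist")
cv2.imwrite("pics/k.png",i);np.savez("k.npz",**p)
E
```

```text
time_s: 23.2
tcp_pos: [0.6371, -0.1845, 0.1164]
tool_rot: [0.498, -0.5, 0.503, -0.499]
contact_force: [-1.0, -0.4, -3.2]
grip_width: 0.775
units [-0.09  3.46  0.1 ] yaw -90.23 y [-0.007   0.0022 -1.    ] tcp [ 0.6371 -0.1845  0.1164] w 68.2 23.2
twist to square [ 0.1  -0.06 -0.03]
```

View pics/k.png

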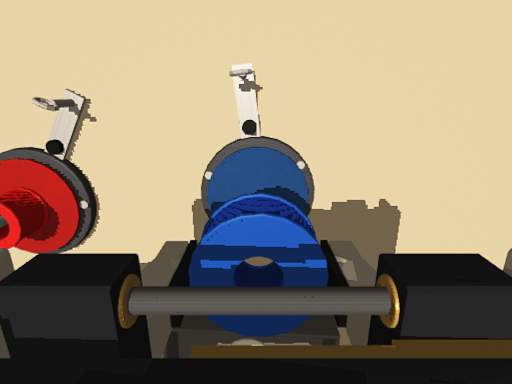

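```bash
python3 -m jog '{"slide":[[-0.1,0.5,0.1],[0,0.8,0],[0,0.9,0],[0,0.5,0],[0,0.1,0],[0,0,0]],"twist":[[0.08,0,0],[0,0,0],[0,0,0],[0,0,0],[0,0,0],[0,0,0]],"fingers":[-1,-1,-1,-1,-1,-1]}'; python3 d.py .639 -.182 .031
```

```text
time_s: 23.75
tcp_pos: [0.6369, -0.1766, 0.0452]
tool_rot: [0.501, -0.499, 0.501, -0.499]
contact_force: [-0.1, 0.0, -3.1]
grip_width: 0.773
units [0.22 0.57 0.09] yaw -89.99 y [-0.001   0.0032 -1.    ] tcp [ 0.6369 -0.1766  0.0452] w 68.0 23.75
twist to square [ 0.01  0.   -0.05]
```

```bash
python3 -m jog '{"slide":[[0.2,0.15,0.1],[0.05,0.2,0],[0,0.15,0],[0,0.1,0],[0,0,0]],"twist":[[0,0,0],[0,0,0],[0,0,0],[0,0,0],[0,0,0]],"fingers":[-1,-1,-1,-1,-1]}'; python3 d.py .639 -.182 .031
```

```text
time_s: 24.17
tcp_pos: [0.6412, -0.1821, 0.0325]
tool_rot: [0.502, -0.499, 0.499, -0.5]
contact_force: [-0.8, 0.1, -3.6]
grip_width: 0.771
units [-0.    0.06 -0.09] yaw -89.86 y [ 0.0036  0.0029 -1.    ] tcp [ 0.6412 -0.1821  0.0325] w 67.8 24.1667
twist to square [-0.05  0.03 -0.04]
```

Release it, rise and back off for a view of all three pay-offs.

```bash
python3 -m jog '{"slide":[[0,0.08,-0.08],[0,0,0],[0,0,0],[0,0,0],[0,-0.4,0],[0,-1,0],[0,-1,0],[0,-1,-0.3],[-0.8,-1,-0.6],[-1,-1,-0.6],[-1,-1,-0.6],[-1,-1,-0.6]],"twist":[[0,0,0],[0,0,0],[0,0,0],[0,0,0],[0,0,0],[0,0,0],[0,0,0],[0,0,0],[0,0,0],[0,0,0],[0,0,0],[0,0,0]],"fingers":[-1,-1,1,1,1,1,1,1,1,1,1,1]}';python3 -m jog '{"slide":[[-1,-0.5,0],[-1,0,0],[-1,0,0],[0,0,0],[0,0,0]],"twist":[[0,0,0],[0,0,0],[0,0,0],[0,0,0],[0,0,0]],"fingers":[1,1,1,1,1]}'; python3 - <<'E'
from h import *
p=cams.camera_params("wrist"); i=cams.read_camera("wrist")
cv2.imwrite("pics/l.png",i);np.savez("l.npz",**p)
cv2.imwrite("pics/l2.png",cv2.resize(cams.read_camera("side")[130:300,170:400],None,fx=3,fy=3))
cv2.imwrite("pics/l3.png",cv2.resize(cams.read_camera("scene")[130:280,190:420],None,fx=3,fy=3))
print(readout.get_state()['tcp_pos'])
for n,s in [('blue',(.639,-.182)),('red',(.63,.0146)),('yel',(.657,.2135))]: print(n,proj('wrist',[*s,.056],p).round(),proj('wrist',[*s,.02],p).round())
E
```

```text
time_s: 25.17
tcp_pos: [0.57, -0.09, 0.2256]
tool_rot: [-0.5, 0.498, -0.5, 0.501]
contact_force: [1.6, 1.3, 0.9]
grip_width: 0.995
time_s: 25.58
tcp_pos: [0.571, -0.0082, 0.2572]
tool_rot: [0.509, -0.492, 0.493, -0.505]
contact_force: [0.3, -0.0, 0.3]
grip_width: 1.001
[ 0.57085216 -0.00957426  0.255936  ]
blue [416. 117.] [402. 116.]
red [239. 125.] [241. 123.]
yel [ 59. 100.] [ 77. 100.]
```

View pics/l.png

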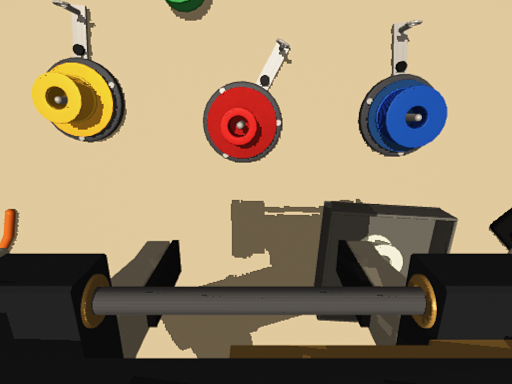

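View pics/l2.png

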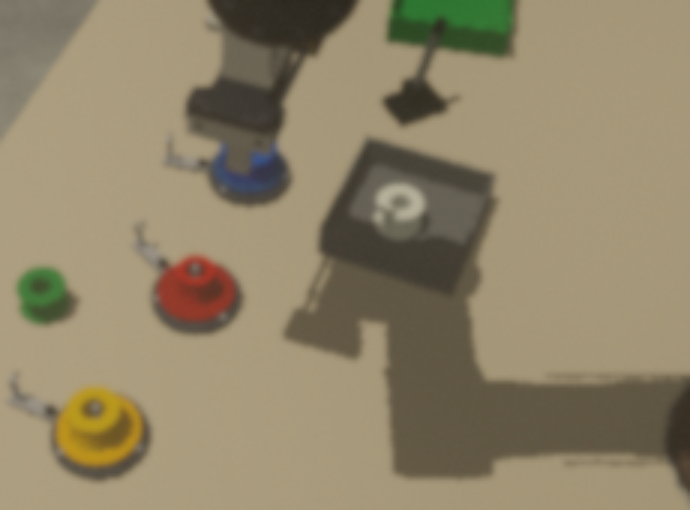

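View pics/l3.png

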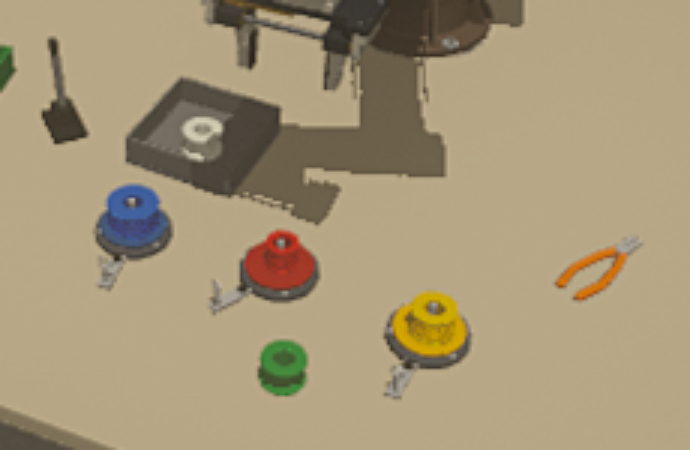

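```bash
python3 - <<'E'
from h import *
i=cv2.imread('pics/l.png');p=dict(np.load('l.npz'))
g=cv2.cvtColor(i,cv2.COLOR_BGR2HSV)[...,2]
for n,c,s,r in [('yel','yellow',(.657,.2135),.0275),('red','red',(.63,.0146),.021),('blue','blue',(.639,-.182),.034)]:
    # seat circle predicted at the top face, drawn for comparison
    q=np.array([proj('wrist',[s[0]+r*np.cos(a),s[1]+r*np.sin(a),.056],p) for a in np.linspace(0,6.28,40)])
    cv2.polylines(i,[np.round(q*8).astype(np.int32)],True,(255,255,255),1,cv2.LINE_AA,3)
cv2.imwrite('pics/m.png',cv2.resize(i[50:170,10:470],None,fx=1.7,fy=1.7,interpolation=cv2.INTER_CUBIC))
E
```

```text
(no output)
```

View pics/m.png

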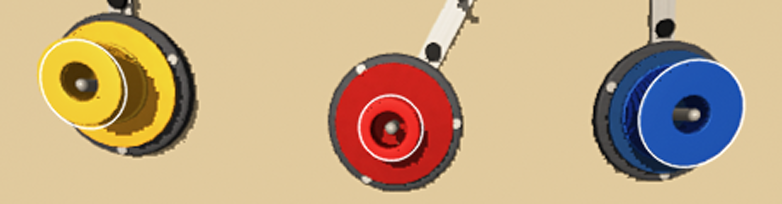

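The white circles mark where each spool's top should be if it is seated flat and centred. They match the spools to within about 2 mm, and each spindle shows inside its bore. Handing in.

```bash
python3 - <<'E'
from cell import robot,readout
print(robot.close_job(), readout.get_state()['time_s'])
E
```

```text
the job is handed in; nothing more can be done
the job is handed in; nothing more can be done
```

The job is done and handed in at about 26 s of the 101 s allowed. I moved the white empty from the red pay-off to the grey tray. Then I unstacked the full spools one at a time, red, yellow and blue, set each on its own colour's platter and let go with a gap of a few millimetres at most.

**Full spools:** in the last wrist picture, each spool's top matched the outline expected for one seated flat and centred, to within about 2 mm. Each spindle showed inside its bore.

**Empty spool:** the side and scene pictures show it standing upright near the middle of the tray. It was let go about 15 mm above the tray floor. I judged its position from the pictures and did not measure it.

**Bystanders:** the pen stand and cutters looked untouched, and the gripper ended open and well clear of everything.

No check failed. I took no separate reading of spool tilt or spin after the last release, and the hand-in gives no verdict.

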